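Release both catches of a board test fixture

ROBOT

A 7-joint arm with a two-finger parallel gripper is mounted at the origin on a cart in front of the work surface, level with it; the furniture and walls round the work are solid. World frame = base frame: x ahead of the robot, y to its left, z up, the work surface at z = 0. Lengths are in m, angles in rad, forces in N, time in s.
With the tool pointing down it reaches from about 0.4 to 0.85 m from the base axis. Payload 4.5 kg.
Tool frame: the origin (TCP) lies at the very end of the fingers, on their centre line; the grasp point (between the pads) lies 19 mm behind it (arm.grip_depth is the distance from the TCP to the grasp point, in m); z points along the fingers, y is the line along which they close (so a half turn about z gives the same grasp; the last joint's range is limited). The gripper opens to 88 mm and grips with 3 to 60 N. Pads are 18 mm wide; open, the fingers measure 123 mm over their backs; the gripper's body (75 mm by 187 mm) begins 45 mm behind the grasp point.
Start: joints at [1.267, 0.689, -0.195, 1.565, 0.157, 0.902, -0.215], TCP at [0.207, -0.59, 0.211] pointing down, gripper open.
Joint ranges: [-3.01, 3.01], [-0.46, 2.08], [-1.47, 1.51], [0.13, 2.56], [-1, 4.14], [0.04, 2.09], [-2.66, 2.66]. Speed limits (rad/s): [2.57, 2.57, 3.14, 3.14, 3.14, 3.14, 3.14].

INTERFACE

Orientations are given as a unit quaternion [w, x, y, z].
In Python, from bench import arm gives the robot as it stands.
- The arm moves only by the tool play_rows, never from a script. Its argument "steps" is a list that holds one entry, the list of rows, each a list of 4 numbers: the shift along the tool's x, y, z in cm, then the turn about the tool's z in rad. A call has 1 to 5 rows; each row is the pose to reach, as a shift and turn from the pose commanded when the call began, along the tool's axes at that moment; what a row does not reach only later rows make up. A row lasts 1/8 s, in which the tool goes at most 62.5 mm and 10.7 degrees, less where a joint would pass 70% of its speed; a pose out of reach is approached as far as the arm can. A call with a gripper value outside its range is refused whole. "claw" is the gripper command: -1 is shut, 1 is fully open, values between are in proportion, set as the call begins (left out, the last holds). The fingers move at their own pace and stop on an object; "newtons" is the grip in N (left out, the last holds). Time passes only in rows, so rows that repeat a pose let the fingers close. It gives the time, the measured TCP pose, the force, the opening and the grip force at its end, in the units of the state.
- arm.read_state(): the state, without advancing time (a new reading comes with each control period).
- arm.capture(name): name is "scene" or "top" or "wrist"; returns a dict with "image" (400x640x3 uint8, red, green, blue), "depth" (400x640 float32, m along the optical axis (not along the pixel's ray), 0 where there is no reading), "fx", "fy", "cx", "cy" (pixels), "T" (4x4, takes a point from camera to world coordinates). Camera axes: x right, y up, looking along -z (the intrinsics and any distortion apply to the point x, -y, -z); pixel columns grow to the right and rows downward; lengths in m; the calibration is good to about 2 mm. The wrist camera is an equidistant fisheye: a pixel r from the principal point sees the ray r / f radians off the axis. A picture is of the moment at which its call begins.
- arm.finish_job(): hands the job in; it is judged then, once.
The state is a dict: "t": time; "joints": joint angles; "qd": joint speeds; "joint_efforts": joint torques, N m; "ee_pos": TCP position; "tcp_rot": TCP orientation; "wrist_force": force on the tool from outside, world axes, zero at the start; "ft_torque": the same for the moment, N m; "opening": finger opening in m; "grip_force": force on a finger pad.
Only numpy, scipy, OpenCV 4.12 (cv2) and the standard library are available. Lean on these libraries where they do the work, as an engineer would, in place of code of your own. Each camera call takes 0.05 s, during which the arm holds its last target. There are 200 camera calls.

TASK

The circuit board in the small clamshell test fixture has finished its test: open the fixture's lid. With a fingertip push the blue lock tab all the way over to the green dot (do not grip it), then press both red release keys fully down together, one fingertip on each, and keep both down until the lid has clearly risen off its hooks; then let go and draw back so that it swings fully open by itself. Nothing is gripped or lifted: leave the board in its nest and the things round the fixture where they are.

Things in the scene. Friction and masses are not known exactly. Their poses are not given: they have to be found in the camera images.
- fixture: dark grey clamshell test fixture, fixed to the bench, 232 x 140 mm. Origin on the bench top; own -x = front (faces the robot within 0.25 rad), +y its left. Nest block: x -50..85 mm, 36 mm high, lid hinged at its back (x 80, height 48 mm). Front ledge: x -147..-50 mm, 18 mm high, carries lock slide and red keys. Two steel hooks behind the keys, x -67..-56 mm, stand 61 mm high.
- lock_tab (a point): centre of the top face of the blue lock tab, 40 mm above the bench, at fixture x -130 mm. Tab 12 mm wide (y), 10 mm deep (x), stands 18 mm above its flat steel bar (top 22 mm above the bench). Push its right (-y) face: it travels 16 mm along fixture +y (its left), red dot to green dot; about 2 N of friction, stays where left. The red pads begin 22 mm behind it.
- lock (a joint): lock slide, m: 0 = locked (steel posts stand under both keys, which then cannot be pressed), 0.016 = fully over to the left, unlocked; the keys are free from about 0.009
- key_left_pad (a point): centre of the top face of the left red release pad (24 mm wide along y, 22 mm deep along x), 41 mm above the bench when up. Pads are 60 mm apart centre to centre, at fixture x -92 mm, y +30 and -30 mm. Nothing stands between or beside them higher than the pads
- key_right_pad (a point): the same on the right red release pad
- key_left (a joint): left release key, rad: a rocking spring catch, 0 = up (hook over the lid), 0.18 = fully down (pad centre 6 mm lower). Its hook lets the lid go at about 0.12. Needs about 2 N to start and 5 N on the pad to be fully down; springs back
- key_right (a joint): right release key, the same as the left one; one hook alone still keeps the lid shut
- lid (a joint): fixture lid, rad: 0 = shut (it rests at about 0.013, held by the hooks), 1.25 = fully open at its stop. A weak spring and a damper raise it by itself, in about 4 to 5 s, once both hooks are off it; do not push it
- lid_front (a point): middle of the top front edge of the aluminium lid frame (window in it is clear), 130 mm from the hinge line, 56 mm above the bench when shut. It rises up and away from the robot
- board: loose dark blue circuit board, 60 x 80 mm, in the nest under the lid; origin at the centre of its underside. Must stay in the nest
- drone: small red and black quadcopter, loose, 158 x 215 x 51 mm, stands to the right of the fixture; bystander, origin under its middle
- battery: loose blue and silver battery pack, 91 x 30 x 10 mm, lying to the right of the fixture; bystander
- flux_bottle: loose brown bottle with black tip, 34 mm wide, 79 mm high, standing right of the fixture toward the oscilloscope; bystander
- tape_roll: loose black tape roll, 62 x 60 x 19 mm, lying on the black board tray to the left of the fixture; bystander

How it is judged:
By the outcome, as a careful person would: the job done as asked, in the order asked, and still so for the second after the job is handed in, with the robot touching nothing.
It also fails if it takes over 58 s, if anything falls off the work surface, if the arm or the gripper's body presses on something with over 40 N, if the wrist force passes 120 N, or if a joint passes its speed limit or range.

## Working session

There is one attempt and no reset: what is moved stays moved. The work goes in short steps, Python scripts to look and compute and a tool call to move; the robot and the scene stay as the last step left them, time stands still between calls to the robot, and variables do not carry over. Pictures are saved under pics/ and viewed, at most 10 in all, crops included, and the job is handed in when it is done.

Besides the shell and the picture viewer there is one more tool, called after "Call:" as a command line: name --argument value ..., lists and objects as JSON in quotes. play_rows: Moves the arm, as the interface text tells. Its arguments: {"type":"object","properties":{"steps":{"type":"array","items":{"type":"array","items":{"type":"array","items":{"type":"number"}}}},"claw":{"type":"number"},"newtons":{"type":"number"}},"required":["steps"]}

```bash
mkdir -p pics
cat > h.py <<'E'
import numpy as np, cv2
from bench import arm
def snap(n,f):
    c=arm.capture(n); np.savez('/tmp/'+f+'.npz',**c)
    cv2.imwrite('pics/'+f+'.png',c['image'][:,:,::-1]); return c
def world(c,u,v,z=None):
    d=np.array([(u-c['cx'])/c['fx'],-(v-c['cy'])/c['fy'],-1.]); T=c['T']
    if z is None: k=float(c['depth'][int(round(v)),int(round(u))])
    else: k=(z-T[2,3])/(T[:3,:3]@d)[2]
    return T[:3,:3]@(d*k)+T[:3,3]
E
python3 - <<'E'
from h import *
for n in('scene','top'):
    c=snap(n,n+'0'); print(n,c['fx'],c['cx'],c['cy'],c['T'].round(3).tolist())
a=arm.read_state(); print(a)
E
```

```text
scene 404.3293990603691 317.7914675310893 203.80062708545435 [[0.597, 0.607, -0.525, 0.077], [-0.802, 0.463, -0.377, -0.253], [0.014, 0.646, 0.763, 0.842], [0.0, 0.0, 0.0, 1.0]]
top 478.34947953912274 315.571628317806 197.61472166142642 [[-0.003, 0.998, -0.063, 0.537], [-1.0, -0.004, -0.011, 0.118], [-0.012, 0.063, 0.998, 1.276], [0.0, 0.0, 0.0, 1.0]]
{'t': 0.1, 'joints': array([ 1.26679713,  0.68991481, -0.19453837,  1.56625839,  0.1573097 ,
        0.90248576, -0.21514076]), 'qd': array([-0.00029446, -0.00150669, -0.00026093, -0.00325796,  0.00083974,
       -0.0009425 , -0.00133958]), 'joint_efforts': array([-2.94594101e-03, -5.28492844e+01, -1.27188183e+00, -1.53835934e+01,
       -5.27136179e-02,  1.91682317e-03,  5.55832321e-05]), 'ee_pos': array([ 0.20688887, -0.58910395,  0.21007667]), 'tcp_rot': array([-8.12955547e-04,  9.85765123e-01,  1.68126210e-01, -1.97245455e-04]), 'wrist_force': array([ 0.08712743, -0.32131339, -0.16413445]), 'ft_torque': array([-0.03587566, -0.00243624, -0.03183906]), 'grip_force': 0.0, 'opening': 0.0882299504462074}
```

View pics/top0.png

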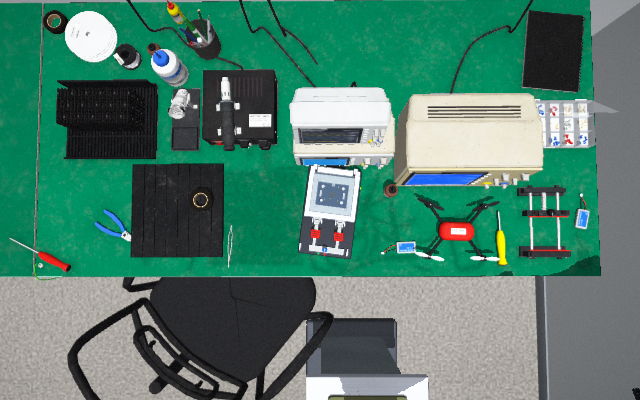

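View pics/scene0.png

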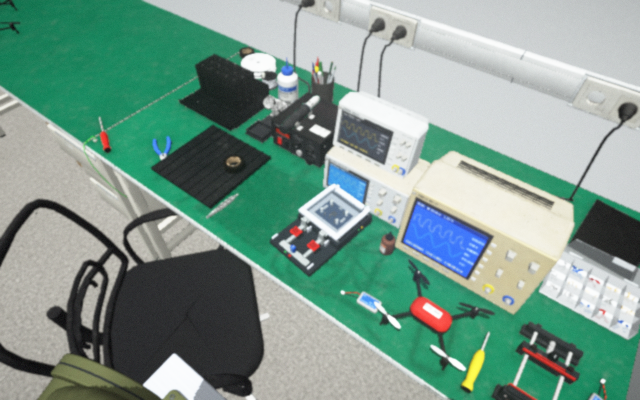

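The fixture is near (330,210) in the top view, with its red pads at about (315,235) and (340,236). I'll enlarge both views.

Run:
```python
import cv2,numpy as np
a=cv2.imread('pics/top0.png')[160:265,290:370]; b=cv2.imread('pics/scene0.png')[180:275,265:375]
a=cv2.resize(a,None,fx=5,fy=5,interpolation=cv2.INTER_CUBIC)
b=cv2.resize(b,(400,345),interpolation=cv2.INTER_CUBIC); b=cv2.copyMakeBorder(b,0,525-345,0,0,0)
cv2.imwrite('pics/crop.png',np.hstack([a,b]))
from h import *
c=np.load('/tmp/top0.npz'); im=c['image'].astype(int)
R,G,B=im[...,0],im[...,1],im[...,2]
box=np.zeros(R.shape,bool); box[215:262,295:365]=1
m=((R>130)&(G<90)&(B<90)&box).astype(np.uint8)
n,l,s,ce=cv2.connectedComponentsWithStats(m)
for i in range(1,n):
  if s[i,4]>3: print('red',s[i],ce[i],world(c,*ce[i],z=.041).round(4),world(c,*ce[i]).round(4))
m=((B>130)&(R<90)&(G<130)&box).astype(np.uint8)
n,l,s,ce=cv2.connectedComponentsWithStats(m)
for i in range(1,n): print('blue',s[i],ce[i],world(c,*ce[i],z=.040).round(4),world(c,*ce[i]).round(4))
```

```text
red [311 229  10  10  78] [315.07692308 233.51282051] [0.5221 0.134  0.041 ] [0.5221 0.134  0.0399]
red [334 232  10  10  79] [338.18987342 236.40506329] [0.5145 0.0746 0.041 ] [0.5144 0.0744 0.0371]
red [323 253   3   3   5] [323.8 254. ] [0.4696 0.1118 0.041 ] [0.4683 0.1116 0.0175]
blue [323 248   1   3   3] [323. 249.] [0.4823 0.1138 0.04  ] [0.4823 0.1138 0.0387]
blue [325 248   2   3   4] [325.75 248.75] [0.483  0.1067 0.04  ] [0.4829 0.1067 0.0389]
```

View pics/crop.png

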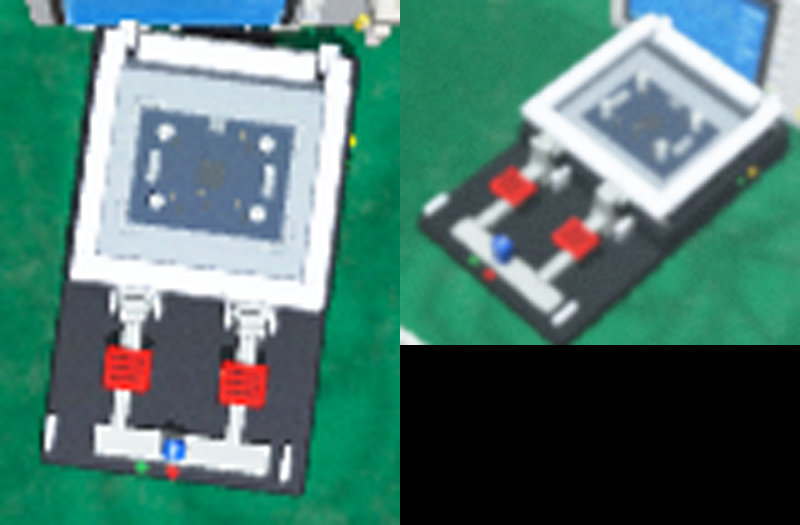

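The pads are at L (0.522,0.134) and R (0.5145,0.0746). They measure 59.9 mm apart at z≈0.04, which matches the spec. Yaw is about -0.127, and the tab at (0.482,0.110) lies in front of the red dot. I'll move over there and turn the tool.

Call:
play_rows --steps '[[[3.8,-4.7,0,0],[7.6,-9.4,0,0],[11.4,-14.1,0,0],[15.2,-18.8,0,0],[19,-23.5,0,0]]]' --claw -1 --newtons 10

```text
t: 0.72
ee_pos: [0.309, -0.3031, 0.2108]
tcp_rot: [-0.0, 0.986, 0.168, 0.0]
wrist_force: [0.7, -0.0, 0.5]
opening: 0.04
grip_force: 0.0
```

Call:
play_rows --steps '[[[3.8,-4.7,0,0],[7.6,-9.4,0,0],[11.4,-14.1,0,0],[15.2,-18.8,0,0],[19,-23.5,0,0]]]'

```text
t: 1.35
ee_pos: [0.4103, -0.0185, 0.2108]
tcp_rot: [0.0, 0.986, 0.168, 0.0]
wrist_force: [0.6, -0.7, -0.2]
opening: 0.0003
grip_force: 0.0
```

Call:
play_rows --steps '[[[2,-3,0,0.12],[4,-6,0,0.24],[6,-8,0,0.36],[6,-8,0,0.465],[6,-8,0,0.465]]]'

```text
t: 1.98
ee_pos: [0.4397, 0.0753, 0.2105]
tcp_rot: [0.0, 0.998, -0.063, -0.0]
wrist_force: [-0.3, 0.3, -0.6]
opening: 0.0006
grip_force: 0.0
```

Run:
```python
from h import *
c=snap('wrist','w1'); print(c['fx'],c['cx'],c['cy'],c['T'].round(3).tolist())
a=arm.read_state(); print(a['t'],a['ee_pos'],a['tcp_rot'],a['opening'],a['wrist_force'],a['joints'].round(2))
```

```text
309.70691628693146 315.9886842831517 202.6010536190308 [[-0.125, 0.943, 0.307, 0.519], [-0.992, -0.118, -0.039, 0.067], [-0.0, -0.31, 0.951, 0.384], [0.0, 0.0, 0.0, 1.0]]
2.025 [0.43964485 0.07487261 0.21062002] [ 2.98185332e-04  9.98039772e-01 -6.25813824e-02 -3.09438420e-04] 0.00045609752487637856 [-1.06280454 -0.49970197  0.2058404 ] [-0.29  0.46  0.02  2.09 -0.02  0.59 -1.95]
```

View pics/w1.png

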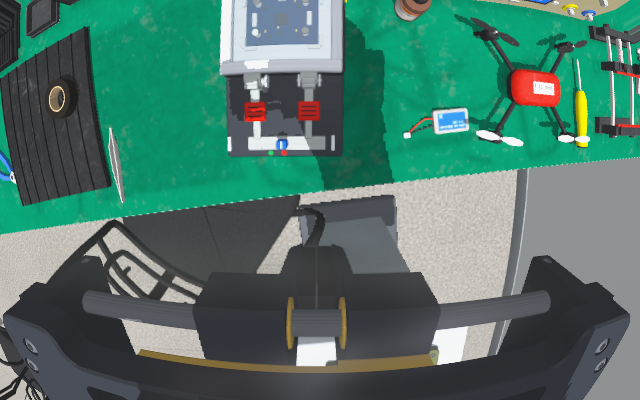

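The wrist view shows the pads at about (255,111) and (309,111), and the tab at about (282,145). I'll locate them with the fisheye model.

```bash
cat >> h.py <<'E'
def wfish(c,u,v,z):
    p=np.array([u-c['cx'],v-c['cy']]); r=np.hypot(*p); th=r/c['fx']
    d=np.array([p[0]/r*np.sin(th),-p[1]/r*np.sin(th),-np.cos(th)]); T=c['T']; w=T[:3,:3]@d
    return T[:3,3]+w*(z-T[2,3])/w[2]
E
python3 - <<'E'
from h import *
c=np.load('/tmp/w1.npz'); im=c['image'].astype(int)
R,G,B=im[...,0],im[...,1],im[...,2]
box=np.zeros(R.shape,bool); box[90:160,225:345]=1
P=[]
for nm,m,z in(('red',(R>110)&(G<70)&(B<70),.041),('blue',(B>120)&(R<100)&(G<150),.04)):
  n,l,s,ce=cv2.connectedComponentsWithStats((m&box).astype(np.uint8))
  for i in range(1,n):
    if s[i,4]>6: print(nm,s[i],ce[i].round(1),wfish(c,*ce[i],z).round(4))
cv2.imwrite('pics/wc.png',cv2.resize(c['image'][60:165,215:350,::-1],None,fx=5,fy=5,interpolation=cv2.INTER_CUBIC))
E
```

```text
red [298 101  22  20 377] [308.5 110.5] [0.5137 0.0754 0.041 ]
red [244 102  22  20 368] [254.8 111.2] [0.5216 0.1343 0.041 ]
red [282 151   4   4  14] [283.7 152.5] [0.4708 0.109  0.041 ]
blue [277 139  11  11  77] [281.7 143.3] [0.4813 0.1098 0.04  ]
```

View pics/wc.png

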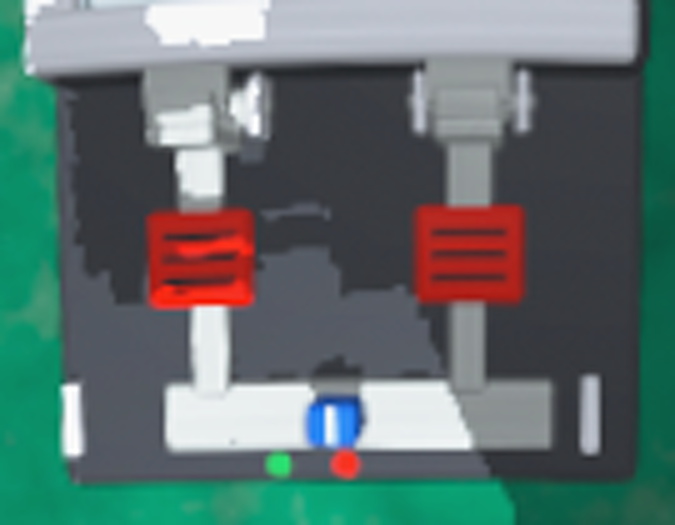

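Both cameras agree within 1 mm. The closed fingers go down on the bar just right of the tab, with their centre at fixture x -133, y -32.

Call:
play_rows --steps '[[[3.3,-0.7,0,0],[3.3,-0.7,5,0],[3.3,-0.7,10,0],[3.3,-0.7,14,0],[3.3,-0.7,16.3,0]]]'

```text
t: 2.65
ee_pos: [0.4726, 0.077, 0.0459]
tcp_rot: [0.0, 0.998, -0.063, -0.001]
wrist_force: [0.7, 0.4, -0.1]
opening: 0.0004
grip_force: 0.0
```

Call:
play_rows --steps '[[[0,0,0.8,0],[0,0,1.6,0],[0,0,1.9,0],[0,0,1.9,0]]]'

```text
t: 3.15
ee_pos: [0.474, 0.0778, 0.0292]
tcp_rot: [-0.0, 0.998, -0.063, 0.0]
wrist_force: [-0.2, -0.1, -0.5]
opening: 0.0002
grip_force: 0.0
```

Run:
```python
from h import *
a=arm.read_state(); print(a['t'],a['ee_pos'],a['wrist_force'])
c=snap('wrist','w2'); cv2.imwrite('pics/w2c.png',cv2.resize(c['image'][40:280,180:460,::-1],None,fx=2,fy=2))
```

```text
3.15 [0.47397764 0.07783697 0.02923593] [-0.22316329 -0.13997304 -0.49981253]
```

View pics/w2c.png

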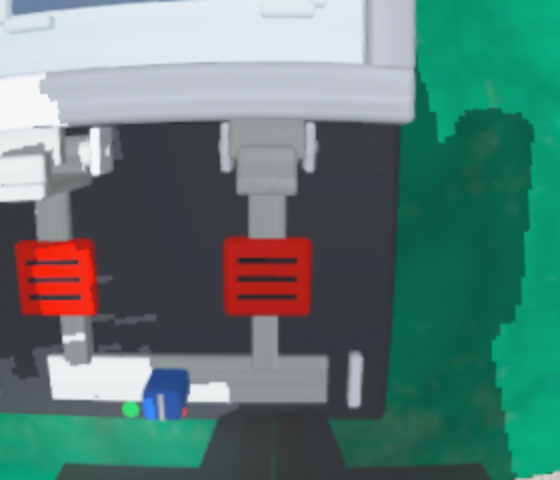

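Tab at crop (165,393), fingertip at about (272,415). I'll check that against the projected TCP.

Run:
```python
from h import *
c=np.load('/tmp/w2.npz'); T=c['T']
def proj(w):
    p=T[:3,:3].T@(np.array(w)-T[:3,3]); r=np.hypot(p[0],p[1]); th=np.arctan2(r,-p[2])
    u=c['cx']+c['fx']*th*p[0]/r; v=c['cy']-c['fx']*th*p[1]/r; return np.array([u-180,v-40])*2
print('tcp',proj([.474,.0778,.0292]),'tcp+9mm x',proj([.483,.0767,.0292]))
def unc(a,b,z): return wfish(c,a/2+180,b/2+40,z).round(4)
for n,a,b,z in(('tip',272,416,.029),('tipL',218,416,.029),('tipR',325,416,.029),('tabtop',168,378,.04),('barback',250,356,.022),('barfront',250,402,.022),('padR',267,277,.041),('tabR',188,375,.04)): print(n,unc(a,b,z))
d=c['depth']; print(d[40+440//2,180+270//2], d[40+416//2-6:40+416//2+8,180+136])
```

```text
tcp [275.82449958 395.42219662] tcp+9mm x [275.74417366 368.13069675]
tip [0.467  0.0799 0.029 ]
tipL [0.4691 0.0967 0.029 ]
tipR [0.4649 0.0634 0.029 ]
tabtop [0.4881 0.1074 0.04  ]
barback [0.4852 0.0845 0.022 ]
barfront [0.4695 0.0867 0.022 ]
padR [0.5141 0.0752 0.041 ]
tabR [0.4883 0.1014 0.04  ]
0.1461501 [0.20339032 0.20290829 0.2033095  0.20487772 0.16032189 0.1599631
 0.15787095 0.15689875 0.15704858 0.15571213 0.15267067 0.15310478
 0.15220419 0.15010077]
```

Run:
```python
from h import *
c=np.load('/tmp/w2.npz'); T=c['T']; d=c['depth']
for v in range(244,262,2):
  for u in (292,316,340):
    p=np.array([u-c['cx'],v-c['cy']]); r=np.hypot(*p); th=r/c['fx']; k=d[v,u]
    w=T[:3,:3]@np.array([p[0]/r*np.tan(th)*k,-p[1]/r*np.tan(th)*k,-k])+T[:3,3]
    print(v,u,w.round(4),end=' ')
  print()
print(T[:3,3])
```

```text
244 292 [0.4668 0.0959 0.0186] 244 316 [0.4646 0.0802 0.0181] 244 340 [0.4626 0.0645 0.0182] 
246 292 [0.4653 0.0961 0.0186] 246 316 [0.4822 0.0779 0.0575] 246 340 [0.4613 0.0646 0.0185] 
248 292 [0.485  0.0898 0.0626] 248 316 [0.4823 0.0779 0.06  ] 248 340 [0.4822 0.0657 0.0632] 
250 292 [0.4848 0.0897 0.0644] 250 316 [0.4817 0.078  0.0611] 250 340 [0.4819 0.0659 0.0647] 
252 292 [0.4842 0.0897 0.0655] 252 316 [0.4827 0.0778 0.0654] 252 340 [0.4821 0.066  0.0673] 
254 292 [0.485  0.0893 0.0693] 254 316 [0.4819 0.0779 0.0661] 254 340 [0.4822 0.0662 0.0695] 
256 292 [0.4845 0.0893 0.0705] 256 316 [0.4816 0.078  0.0675] 256 340 [0.4817 0.0663 0.0707] 
258 292 [0.485  0.089  0.0736] 258 316 [0.4823 0.0779 0.071 ] 258 340 [0.4818 0.0664 0.0728] 
260 292 [0.4848 0.0889 0.0752] 260 316 [0.4817 0.078  0.072 ] 260 340 [0.4817 0.0666 0.0747] 
[0.55251368 0.06881796 0.20305435]
```

The finger's lower 28 mm doesn't show in the wrist view, so I'll check the real tip from the scene camera.

Run:
```python
from h import *
c=snap('scene','s2'); cv2.imwrite('pics/s2c.png',cv2.resize(c['image'][170:280,240:380,::-1],None,fx=5,fy=5,interpolation=cv2.INTER_CUBIC))
T=c['T']
for w in([.474,.0778,.0292],[.474,.0778,.0575],[.481,.110,.04]):
    p=T[:3,:3].T@(np.array(w)-T[:3,3]); print((np.array([c['cx']-c['fx']*p[0]/p[2]-240, c['cy']+c['fy']*p[1]/p[2]-170])*5).round())
```

```text
[305. 447.]
[304. 414.]
[260. 390.]
```

View pics/s2c.png

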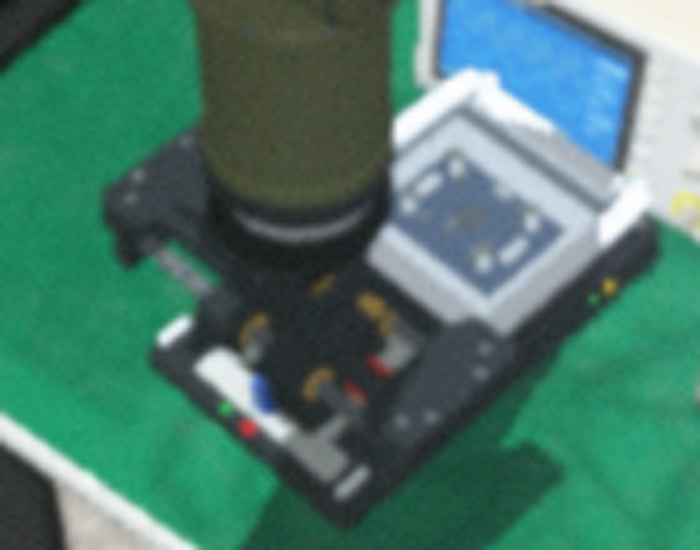

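The scene view is ambiguous, so I'll test by gentle contact.

Call:
play_rows --steps '[[[0,-0.3,0.2,0],[0,-0.6,0.2,0],[0,-0.8,0.2,0],[0,-0.9,0.2,0],[0,-0.9,0.2,0]]]'

```text
t: 3.88
ee_pos: [0.4748, 0.0868, 0.0268]
tcp_rot: [0.0, 0.998, -0.063, 0.0]
wrist_force: [0.8, -0.6, 0.4]
opening: 0.0002
grip_force: 0.0
```

Call:
play_rows --steps '[[[0,-0.2,0,0],[0,-0.4,0,0],[0,-0.5,0,0],[0,-0.5,0,0]]]'

```text
t: 4.38
ee_pos: [0.4754, 0.0918, 0.0268]
tcp_rot: [0.0, 0.998, -0.063, 0.0]
wrist_force: [-0.0, 0.3, -0.1]
opening: 0.0003
grip_force: 0.0
```

Run:
```python
from h import *
c=snap('wrist','w3'); cv2.imwrite('pics/w3c.png',cv2.resize(c['image'][100:280,180:420,::-1],None,fx=3,fy=3,interpolation=cv2.INTER_CUBIC))
```

```text
(no output)
```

View pics/w3c.png

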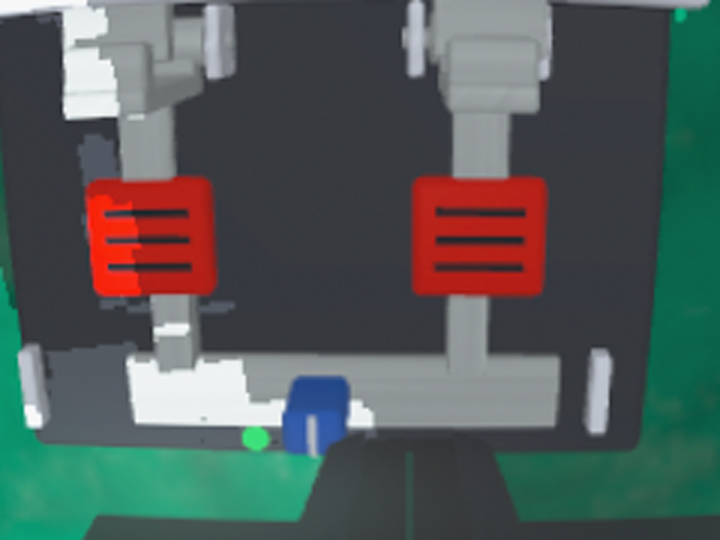

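The tip is only about ±12 mm wide when closed, so contact is due right now. I'll push on a few mm.

Call:
play_rows --steps '[[[0,-0.2,0,0],[0,-0.4,0,0],[0,-0.5,0,0],[0,-0.5,0,0]]]'

```text
t: 4.92
ee_pos: [0.4761, 0.0968, 0.0268]
tcp_rot: [0.0, 0.998, -0.063, 0.0]
wrist_force: [-1.3, 0.1, 0.2]
opening: 0.0004
grip_force: 0.0
```

```bash
cat > tab.py <<'E'
from h import *
c=snap('wrist','wt'); im=c['image'].astype(int); R,G,B=im[...,0],im[...,1],im[...,2]
box=np.zeros(R.shape,bool); box[200:262,215:345]=1
n,l,s,ce=cv2.connectedComponentsWithStats(((B>80)&(R<70)&(G<.75*B)&box).astype(np.uint8))
M=np.array([.518,.1047]);X=np.array([.992,-.127]);Y=np.array([.127,.992])
for i in range(1,n):
  if s[i,4]>30:
    w=wfish(c,s[i,0]+s[i,2]/2,s[i,1]+2,.04); print('tab',s[i],w.round(4),'fix y mm',((w[:2]-M)@Y*1e3).round(1))
d=c['depth']
for u in range(280,336,4):
  for v in range(225,275):
    p=np.array([u-c['cx'],v-c['cy']]); r=np.hypot(*p); t=np.tan(r/c['fx'])*d[v,u]
    w=c['T'][:3,:3]@np.array([p[0]/r*t,-p[1]/r*t,-d[v,u]])+c['T'][:3,3]
    if w[2]>.024 and d[v,u]>0: print(u,v,w.round(3),end=' | '); break
E
python3 tab.py
```

```text
tab [283 226  21  25 386] [0.4897 0.1089 0.04  ] fix y mm 0.6
280 271 [0.487 0.112 0.083] | 284 232 [0.484 0.116 0.031] | 288 225 [0.486 0.114 0.025] | 292 225 [0.486 0.112 0.024] | 296 225 [0.485 0.109 0.024] | 300 225 [0.485 0.107 0.025] | 304 246 [0.485 0.103 0.054] | 308 246 [0.485 0.101 0.055] | 312 246 [0.484 0.099 0.054] | 316 246 [0.485 0.097 0.056] | 320 226 [0.483 0.095 0.024] | 324 246 [0.484 0.093 0.056] | 328 246 [0.483 0.091 0.055] | 332 243 [0.485 0.088 0.055] |
```

Call:
play_rows --steps '[[[0,-0.2,0,0],[0,-0.4,0,0],[0,-0.6,0,0],[0,-0.8,0,0],[0,-0.8,0,0]]]'

```text
t: 5.6
ee_pos: [0.4771, 0.1048, 0.0268]
tcp_rot: [-0.0, 0.998, -0.063, 0.0]
wrist_force: [0.3, 0.7, 0.2]
opening: 0.0005
grip_force: 0.0
```

```bash
python3 tab.py
```

```text
tab [297 226  21  21 344] [0.4898 0.1092 0.04  ] fix y mm 0.9
280 271 [0.488 0.121 0.083] | 284 261 [0.489 0.119 0.075] | 288 252 [0.488 0.119 0.063] | 292 247 [0.489 0.117 0.06 ] | 296 246 [0.488 0.115 0.059] | 300 226 [0.486 0.115 0.026] | 304 225 [0.486 0.112 0.024] | 308 225 [0.486 0.11  0.026] | 312 225 [0.485 0.107 0.024] | 316 228 [0.484 0.105 0.027] | 320 246 [0.485 0.103 0.054] | 324 246 [0.484 0.101 0.054] | 328 246 [0.484 0.099 0.055] | 332 243 [0.486 0.096 0.055] |
```

The tab didn't move: the closed fingertips really end well above the commanded TCP, at about 13–28 mm. I'll back off to the right and lower by feel.

Call:
play_rows --steps '[[[0,0.6,0,0],[0,1.2,0,0],[0,1.8,0,0],[0,1.8,0.4,0],[0,1.8,0.8,0]]]'

```text
t: 6.28
ee_pos: [0.4749, 0.0868, 0.0185]
tcp_rot: [-0.0, 0.998, -0.064, 0.0]
wrist_force: [0.4, -0.0, -0.4]
opening: 0.0004
grip_force: 0.0
```

Call:
play_rows --steps '[[[0,0,0.1,0],[0,0,0.2,0],[0,0,0.3,0],[0,0,0.3,0]]]'

```text
t: 6.78
ee_pos: [0.4748, 0.0868, 0.0158]
tcp_rot: [0.0, 0.998, -0.064, -0.0]
wrist_force: [-0.6, 0.3, -0.1]
opening: 0.0006
grip_force: 0.0
```

```bash
python3 tab.py; python3 -c "
from h import *
print(arm.read_state()['wrist_force'])"
```

```text
tab [263 233  24  28 513] [0.4901 0.1079 0.04  ] fix y mm -0.4
280 232 [0.485 0.108 0.025] | 284 232 [0.485 0.105 0.024] | 288 252 [0.486 0.101 0.053] | 292 247 [0.486 0.099 0.048] | 296 246 [0.486 0.097 0.047] | 300 243 [0.485 0.095 0.043] | 304 246 [0.483 0.093 0.043] | 308 246 [0.483 0.091 0.044] | 312 246 [0.483 0.089 0.043] | 316 246 [0.483 0.087 0.044] | 320 246 [0.482 0.085 0.043] | 324 225 [0.487 0.082 0.027] | 328 225 [0.486 0.08  0.025] | 332 225 [0.487 0.077 0.027] | [-0.45707135  0.40472241  0.1730875 ]
```

Call:
play_rows --steps '[[[0,0,0.15,0],[0,0,0.3,0],[0,0,0.45,0],[0,0,0.6,0],[0,0,0.6,0]]]'

```text
t: 7.45
ee_pos: [0.4747, 0.0867, 0.0097]
tcp_rot: [0.0, 0.998, -0.064, -0.0]
wrist_force: [0.0, -0.0, -0.7]
opening: 0.0003
grip_force: 0.0
```

Call:
play_rows --steps '[[[0,0,0.1,0],[0,0,0.25,0],[0,0,0.35,0],[0,0,0.5,0],[0,0,0.5,0]]]'

```text
t: 8.07
ee_pos: [0.4747, 0.0867, 0.0047]
tcp_rot: [0.0, 0.998, -0.064, -0.0]
wrist_force: [0.3, 0.3, 0.7]
opening: 0.0006
grip_force: 0.0
```

```bash
python3 tab.py
python3 - <<'E'
from h import *
c=np.load('/tmp/wt.npz')
cv2.imwrite('pics/w4c.png',cv2.resize(c['image'][100:280,180:420,::-1],None,fx=3,fy=3,interpolation=cv2.INTER_CUBIC))
E
```

```text
tab [259 241  26  21 452] [0.4906 0.1079 0.04  ] fix y mm -0.3
280 241 [0.484 0.107 0.025] | 284 242 [0.483 0.105 0.024] | 288 252 [0.486 0.1   0.043] | 292 247 [0.486 0.099 0.036] | 296 246 [0.485 0.097 0.036] | 300 243 [0.485 0.095 0.032] | 304 245 [0.48  0.094 0.024] | 308 246 [0.483 0.091 0.032] | 312 246 [0.484 0.089 0.034] | 316 246 [0.483 0.087 0.032] | 320 246 [0.483 0.085 0.033] | 324 225 [0.491 0.081 0.026] | 328 225 [0.492 0.079 0.027] | 332 225 [0.491 0.077 0.026] |
```

View pics/w4c.png

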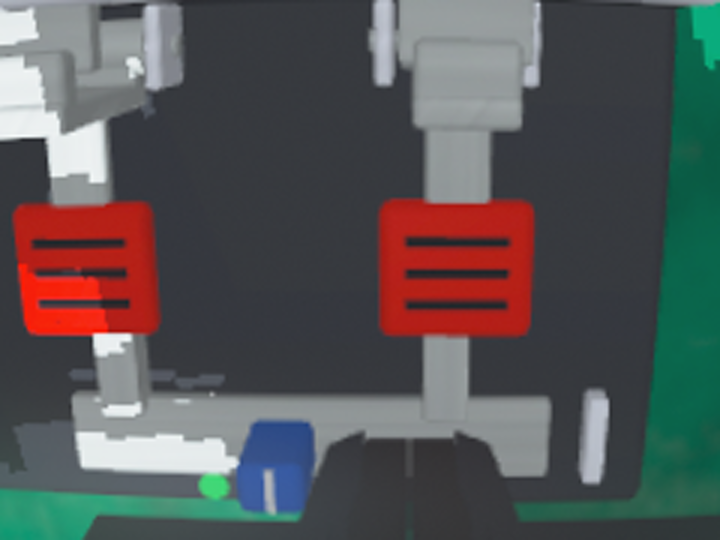

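The tip now shows beside the tab, at about z .032. I'll go 4 mm lower and push.

Call:
play_rows --steps '[[[0,0,0.2,0],[0,0,0.4,0],[0,-0.3,0.4,0],[0,-0.6,0.4,0],[0,-0.8,0.4,0]]]'

```text
t: 8.75
ee_pos: [0.4757, 0.0945, 0.0008]
tcp_rot: [0.0, 0.998, -0.064, -0.0]
wrist_force: [0.3, -2.5, -0.7]
opening: 0.0004
grip_force: 0.7
```

```bash
python3 tab.py
```

```text
tab [264 244  26  18 379] [0.4915 0.1127 0.04  ] fix y mm 4.5
280 243 [0.486 0.114 0.024] | 284 243 [0.486 0.112 0.025] | 288 247 [0.483 0.11  0.025] | 292 247 [0.487 0.107 0.033] | 296 246 [0.487 0.105 0.032] | 300 243 [0.486 0.103 0.028] | 304 246 [0.484 0.101 0.028] | 308 246 [0.484 0.099 0.029] | 312 246 [0.484 0.097 0.028] | 316 246 [0.484 0.095 0.028] | 320 246 [0.484 0.093 0.029] | 324 246 [0.483 0.09  0.028] | 328 225 [0.494 0.087 0.026] | 332 225 [0.494 0.085 0.027] |
```

Contact: 2.5 N, and the tab has moved about 5 mm.

Call:
play_rows --steps '[[[0,-0.2,0,0],[0,-0.4,0,0],[0,-0.6,0,0],[0,-0.8,0,0],[0,-1.0,0,0]]]'

```text
t: 9.43
ee_pos: [0.4771, 0.1047, 0.0008]
tcp_rot: [0.0, 0.998, -0.064, 0.0]
wrist_force: [-0.8, -1.5, -1.7]
opening: 0.0006
grip_force: 0.7
```

Call:
play_rows --steps '[[[0,-0.05,0,0],[0,-0.1,0,0],[0,-0.15,0,0],[0,-0.2,0,0]]]'

```text
t: 9.93
ee_pos: [0.477, 0.1051, 0.0008]
tcp_rot: [0.001, 0.998, -0.064, -0.0]
wrist_force: [-1.0, -6.3, -0.6]
opening: 0.0006
grip_force: 3.1
```

```bash
python3 tab.py|head -1
```

```text
tab [264 244  26  18 376] [0.4929 0.1233 0.04  ] fix y mm 15.2
```

Hard stop reached at 6 N, with the tab at +15.2 mm. I'll back off, rise, open the fingers to about 49 mm and go over the pads.

Call:
play_rows --steps '[[[0,0.5,0,0],[0,0.5,-2,0],[0,0.5,-5,0],[2,0,-5,0],[3.9,-0.35,-5,0]]]'

```text
t: 10.6
ee_pos: [0.5177, 0.1067, 0.0516]
tcp_rot: [-0.001, 0.998, -0.063, 0.001]
wrist_force: [0.3, -0.1, -0.2]
opening: 0.0003
grip_force: 0.0
```

Call:
play_rows --steps '[[[0,0,0,0],[0,0,0,0],[0,0,0,0],[0,0,0,0],[0,0,0,0]]]' --claw 0.11

```text
t: 11.22
ee_pos: [0.5162, 0.1051, 0.0508]
tcp_rot: [0.0, 0.998, -0.064, -0.0]
wrist_force: [-0.5, -0.4, -0.1]
opening: 0.0476
grip_force: 0.0
```

Run:
```python
from h import *
c=snap('wrist','w5'); d=c['depth']; a=arm.read_state(); print(a['ee_pos'],a['opening'])
cv2.imwrite('pics/w5c.png',cv2.resize(c['image'][100:300,160:480,::-1],None,fx=2,fy=2,interpolation=cv2.INTER_CUBIC))
M=np.array([.518,.1047]);X=np.array([.992,-.127]);Y=np.array([.127,.992])
for u in range(225,400,6):
  for v in range(200,290):
    p=np.array([u-c['cx'],v-c['cy']]); r=np.hypot(*p); t=np.tan(r/c['fx'])*d[v,u]
    w=c['T'][:3,:3]@np.array([p[0]/r*t,-p[1]/r*t,-d[v,u]])+c['T'][:3,3]
    if w[2]>.055 and d[v,u]>0: print(u,v,'x',((w[:2]-M)@X*1e3).round(1),'y',((w[:2]-M)@Y*1e3).round(1),'z',w[2].round(3)); break
```

```text
[0.51626713 0.10509836 0.05078795] 0.04885281500928181
225 275 x 7.1 y 41.2 z 0.111
231 266 x 7.9 y 40.1 z 0.104
237 258 x 7.7 y 39.2 z 0.096
243 248 x 7.0 y 38.9 z 0.084
249 245 x 7.7 y 36.1 z 0.082
255 200 x 25.8 y 35.5 z 0.061
261 200 x 26.0 y 32.0 z 0.062
267 200 x 26.1 y 28.5 z 0.062
273 200 x 25.6 y 25.4 z 0.06
363 200 x 25.9 y -24.9 z 0.061
369 200 x 25.7 y -28.4 z 0.061
375 200 x 26.4 y -31.4 z 0.063
381 200 x 25.9 y -35.1 z 0.061
387 247 x 7.7 y -35.2 z 0.084
393 254 x 7.3 y -36.8 z 0.091
399 263 x 7.4 y -37.6 z 0.1
```

View pics/w5c.png

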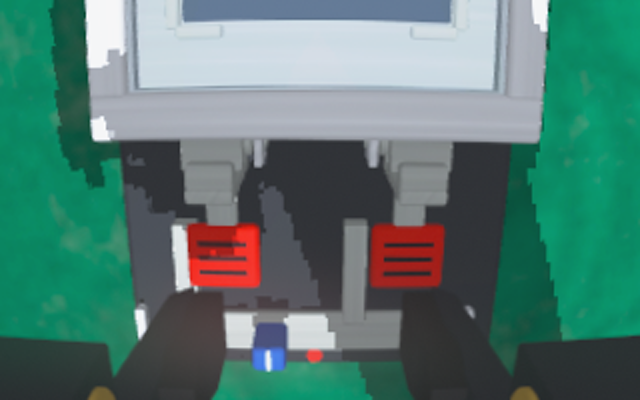

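The tab sits on the green dot (hidden), and the fingertips are centred over the pads at y ±30, tips about 28 mm above the TCP. I'm out of pictures, so the rest goes by depth and force. Lowering to just above the pads, then pressing.

Call:
play_rows --steps '[[[0,0,1.5,0],[0,0,2.8,0],[0,0,3.4,0],[0,0,3.5,0],[0,0,3.5,0]]]'

```text
t: 11.9
ee_pos: [0.5165, 0.1051, 0.0158]
tcp_rot: [0.0, 0.998, -0.064, 0.0]
wrist_force: [-0.6, -0.4, 1.0]
opening: 0.049
grip_force: 0.0
```

Call:
play_rows --steps '[[[0,0,0.1,0],[0,0,0.2,0],[0,0,0.3,0],[0,0,0.4,0],[0,0,0.5,0]]]'

```text
t: 12.52
ee_pos: [0.5156, 0.1052, 0.0114]
tcp_rot: [0.0, 0.998, -0.063, -0.001]
wrist_force: [-2.6, 1.0, 8.7]
opening: 0.0489
grip_force: 4.6
```

Call:
play_rows --steps '[[[0,0,0.1,0],[0,0,0.2,0],[0,0,0.3,0],[0,0,0.3,0]]]'

```text
t: 13.02
ee_pos: [0.5144, 0.1054, 0.0086]
tcp_rot: [0.0, 0.998, -0.063, -0.002]
wrist_force: [-4.7, 0.2, 13.8]
opening: 0.048
grip_force: 6.4
```

Call:
play_rows --steps '[[[0,0,0.1,0],[0,0,0.2,0],[0,0,0.2,0]]]'

```text
t: 13.4
ee_pos: [0.5141, 0.1054, 0.0076]
tcp_rot: [0.0, 0.998, -0.063, -0.002]
wrist_force: [-7.0, 1.1, 23.1]
opening: 0.0486
grip_force: 11.4
```

```bash
cat > lid.py <<'E'
from h import *
a=arm.read_state(); print(a['t'],a['ee_pos'].round(4),a['wrist_force'].round(1),a['ft_torque'].round(2))
c=arm.capture('wrist'); d=c['depth']
M=np.array([.518,.1047]);X=np.array([.992,-.127]);Y=np.array([.127,.992])
V,U=np.mgrid[0:400:2,0:640:2]; p=np.stack([U-c['cx'],V-c['cy']],-1); r=np.hypot(p[...,0],p[...,1])+1e-9; k=d[V,U]; t=np.tan(np.minimum(r/c['fx'],1.4))*k
w=np.stack([p[...,0]/r*t,-p[...,1]/r*t,-k],-1)@c['T'][:3,:3].T+c['T'][:3,3]
x=(w[...,:2]-M)@X*1e3-92; y=(w[...,:2]-M)@Y*1e3; z=w[...,2]*1e3; ok=(k>0)
for lo in range(-110,100,10):
    row=[]
    for yl,yh in((24,36),(-36,-24),(-12,12),(52,64),(-64,-52)):
        m=ok&(x>=lo)&(x<lo+10)&(y>yl)&(y<yh); row.append('%6.1f'%np.median(z[m]) if m.sum()>3 else '   -  ')
    print(lo,*row)
E
python3 lid.py
```

```text
13.4 [0.5141 0.1054 0.0076] [-7.   1.1 23.1] [ 0.18  1.36 -0.02]
-110   88.2   92.0   18.1   18.0   17.8
-100   79.9   97.1   18.0   17.8   18.2
-90   70.2   69.0   17.9   18.4   18.9
-80  131.5  126.6  126.7  137.7  137.7
-70  112.5  114.0   18.6  119.4  123.3
-60   79.3   79.3    -      -      -  
-50   79.8   79.9   80.4   80.4   80.2
-40   78.7   78.7   78.8   79.0   78.9
-30   75.0   74.9   74.8   76.8   76.6
-20   73.0   72.9   73.0   74.7   74.5
-10   71.4   71.4   70.9   72.9   72.8
0   69.0   68.9   68.9   70.7   70.7
10   66.9   66.9   66.9   68.8   68.6
20   65.2   65.2   65.2   66.8   66.6
30    -      -      -     66.1   65.4
40    -      -      -      -      -  
50    -      -      -      -      -  
60    -      -      -      -      -  
70    -      -      -      -      -  
80    -      -      -      -      -  
90    -      -      -      -      -
```

The lid front is at 80 mm (it was 56) and rising, so both hooks are free. I'll hold briefly, then let go and draw back.

Call:
play_rows --steps '[[[0,0,0,0],[0,0,0,0],[0,0,-1.0,0],[-1,0,-3,0],[-4,0,-6,0]]]'

```text
t: 14.08
ee_pos: [0.4776, 0.11, 0.066]
tcp_rot: [-0.0, 0.998, -0.064, 0.001]
wrist_force: [0.1, 0.5, 0.3]
opening: 0.0488
grip_force: 0.0
```

Call:
play_rows --steps '[[[-2,0,-3,0],[-4,0,-6,0],[-5,0,-9,0],[-6,0,-12,0],[-6,0,-12,0]]]'

```text
t: 14.7
ee_pos: [0.4178, 0.1183, 0.1874]
tcp_rot: [-0.001, 0.998, -0.063, 0.002]
wrist_force: [0.5, 0.4, -0.2]
opening: 0.0488
grip_force: 0.0
```

```bash
python3 lid.py
```

```text
14.7 [0.4178 0.1183 0.1874] [ 0.5  0.4 -0.2] [0.07 0.01 0.  ]
-110   18.4   18.3   18.0   18.3   17.6
-100   41.1   40.7   18.0   18.1   18.0
-90   41.0   40.8   17.8   18.0   17.8
-80   38.9   39.2   17.8   17.7   18.1
-70   59.7   60.2   17.7   18.1   18.0
-60   60.4   60.4   18.2   17.9   17.9
-50   36.7   36.0   35.3   35.7   35.2
-40  112.7  113.1  107.9  108.8  108.3
-30  110.7   37.9   39.2  110.0  109.4
-20    -     37.9   37.8   36.1   36.2
-10    -      -      -      -      -  
0    -      -      -      -      -  
10    -      -      -      -      -  
20    -      -      -      -      -  
30    -      -      -      -      -  
40    -      -      -      -      -  
50    -      -      -      -      -  
60    -      -      -      -      -  
70    -      -      -      -      -  
80    -      -      -      -      -  
90    -      -      -      -      -
```

The keys are back up and the lid is swinging. I'll wait for it to open fully.

Call:
play_rows --steps '[[[-1,0,-2,0],[-1,0,-4,0],[-1,0,-4,0],[-1,0,-4,0],[-1,0,-4,0]]]'

```text
t: 15.38
ee_pos: [0.4068, 0.1188, 0.2248]
tcp_rot: [0.0, 0.998, -0.064, -0.001]
wrist_force: [-0.6, 0.1, -0.7]
opening: 0.0487
grip_force: 0.0
```

Call:
play_rows --steps '[[[0,0,0,0],[0,0,0,0],[0,0,0,0],[0,0,0,0],[0,0,0,0]]]'

```text
t: 16.0
ee_pos: [0.4073, 0.1191, 0.2258]
tcp_rot: [0.0, 0.998, -0.064, 0.0]
wrist_force: [-0.5, -0.2, 0.0]
opening: 0.0492
grip_force: 0.0
```

Call:
play_rows --steps '[[[0,0,0,0],[0,0,0,0],[0,0,0,0],[0,0,0,0],[0,0,0,0]]]'

```text
t: 16.62
ee_pos: [0.4073, 0.1191, 0.2258]
tcp_rot: [0.0, 0.998, -0.064, 0.0]
wrist_force: [1.1, -0.7, 0.2]
opening: 0.049
grip_force: 0.0
```

Call:
play_rows --steps '[[[0,0,0,0],[0,0,0,0],[0,0,0,0],[0,0,0,0],[0,0,0,0]]]'

```text
t: 17.25
ee_pos: [0.4073, 0.1191, 0.2258]
tcp_rot: [0.0, 0.998, -0.064, 0.0]
wrist_force: [0.0, -1.8, 1.1]
opening: 0.0488
grip_force: 0.0
```

Call:
play_rows --steps '[[[0,0,0,0],[0,0,0,0],[0,0,0,0],[0,0,0,0],[0,0,0,0]]]'

```text
t: 17.88
ee_pos: [0.4073, 0.119, 0.2258]
tcp_rot: [0.0, 0.998, -0.064, 0.0]
wrist_force: [-0.6, 0.9, 0.6]
opening: 0.0491
grip_force: 0.0
```

Call:
play_rows --steps '[[[0,0,0,0],[0,0,0,0],[0,0,0,0],[0,0,0,0],[0,0,0,0]]]'

```text
t: 18.5
ee_pos: [0.4073, 0.119, 0.2258]
tcp_rot: [0.0, 0.998, -0.064, 0.0]
wrist_force: [0.4, 0.1, 0.3]
opening: 0.049
grip_force: 0.0
```

Call:
play_rows --steps '[[[0,0,0,0],[0,0,0,0],[0,0,0,0],[0,0,0,0],[0,0,0,0]]]'

```text
t: 19.12
ee_pos: [0.4073, 0.119, 0.2258]
tcp_rot: [0.0, 0.998, -0.064, -0.0]
wrist_force: [-1.2, -0.6, 0.0]
opening: 0.0492
grip_force: 0.0
```

```bash
cat > chk.py <<'E'
from h import *
M=np.array([.518,.1047]);X=np.array([.992,-.127]);Y=np.array([.127,.992])
for n in('top','scene'):
  c=arm.capture(n); V,U=np.mgrid[0:400,0:640]; k=c['depth']
  w=np.stack([(U-c['cx'])/c['fx']*k,-(V-c['cy'])/c['fy']*k,-k],-1)@c['T'][:3,:3].T+c['T'][:3,3]
  x=(w[...,:2]-M)@X*1e3-92; y=(w[...,:2]-M)@Y*1e3; z=w[...,2]*1e3
  m=(k>0)&(abs(y)<66)&(x>20)&(x<135)&(z>55)&(z<200)
  for lo in range(20,130,10):
    q=m&(x>=lo)&(x<lo+10)
    if q.sum()>3: print(n,lo,q.sum(),np.percentile(z[q],[5,50,95]).round(0))
  if n=='top':
    im=c['image'].astype(int); b=(im[...,2]>90)&(im[...,0]<90)&(im[...,2]>im[...,1]+15)&(abs(x+10)<60)&(abs(y)<50)&(z<60)
    print('board xy',x[b].mean(),y[b].mean(),np.percentile(z[b],[10,50,90]) if b.any() else '')
E
python3 chk.py
```

```text
top 30 48 [170. 175. 185.]
top 40 220 [169. 173. 180.]
top 50 136 [133. 145. 166.]
top 60 143 [102. 116. 132.]
top 70 124 [ 72.  88. 101.]
top 80 135 [58. 65. 98.]
top 90 231 [ 58. 105. 126.]
top 100 288 [ 72. 124. 132.]
top 110 238 [125. 131. 135.]
top 120 368 [129. 147. 194.]
board xy 26.140725294391707 -9.457492124080092 [39.13534353 41.69051099 45.38216893]
scene 30 18 [172. 180. 184.]
scene 40 293 [151. 172. 182.]
scene 50 188 [119. 137. 149.]
scene 60 220 [ 90. 108. 127.]
scene 70 238 [57. 74. 96.]
scene 80 52 [59. 63. 69.]
scene 90 69 [115. 122. 129.]
scene 100 358 [ 65. 119. 130.]
scene 110 270 [ 86. 128. 133.]
scene 120 447 [130. 157. 195.]
```

The lid is at its stop: slope is about 1.24 rad, with the front edge at x≈40, z≈173 mm. The board is still in the nest and the robot is clear.

```bash
python3 -c "
from bench import arm
print(arm.finish_job())"
```

```text
the job is handed in; nothing more can be done
None
```

The lid is fully open at its stop: I pushed the lock tab over to the green dot, pressed both keys together until the lid had risen about 24 mm, then let go and drew back clear, and handed the job in at about 19 s; the board is still in its nest, and I touched none of the things round the fixture.

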